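Hang the fittings tray below the drop link to drip dry

ROBOT

A 6-joint arm with a two-finger parallel gripper is mounted at the origin on the work surface. World frame = base frame: x ahead of the robot, y to its left, z up, the work surface at z = 0. Lengths are in m, angles in rad, forces in N, time in s.
With the tool pointing down it reaches from about 0.275 to 0.725 m from the base axis. Payload 5.6 kg.
Tool frame: the origin (TCP) lies at the very end of the fingers, on their centre line; the grasp point (between the pads) lies 19 mm behind it; z points along the fingers, y is the direction in which the jaws open and shut (so a half turn about z gives the same grasp; the last joint's range is limited). The gripper opens to 85 mm and grips with 20 to 120 N. Pads are 22 mm wide; open, the fingers measure 114 mm over their backs; the gripper's body (76 mm by 85 mm) begins 54 mm behind the grasp point. The pads swing forward as they close: fully open they stand 13 mm farther back than shut.
Start: joints at [-0.816, 0.255, 0.108, 0, -1.424, -0.285], TCP at [0.249, -0.49, 0.231] pointing down, gripper open.
Joint ranges: [-2.95, 2.95], [-1.21, 1.97], [-1.09, 1.5], [-2.87, 1.71], [-2.94, -0.07], [-3.05, 3.05]. Speed limits (rad/s): [2.57, 2.57, 3.14, 3.14, 3.14, 3.14].

INTERFACE

Orientations are given as a 3x3 rotation matrix whose columns are the frame's x, y, z axes.
In Python, from workcell import monitor, cams, robot gives the robot as it stands.
- The arm moves only by the shell command python3 -m inch 'ROWS' [FORCE]. ROWS is JSON, a list of rows, each a list of 3 entries, a list of its own where there are three numbers: the shift along the tool's x, y, z in m, then the turn, a rotation vector about the tool's x, y, z in rad, then the closure, from 0 (fully open) to 1 (shut). In form: [[[dx, dy, dz], [wx, wy, wz], hand], ...]. A call has exactly 5 rows; each row is the pose to reach, as a shift and turn from the pose commanded when the call began, along the tool's axes at that moment; what a row does not reach only later rows make up. A row lasts 1/8 s, in which the tool goes at most 62.5 mm and 10.7 degrees, less where a joint would pass 70% of its speed; a pose out of reach is approached as far as the arm can. A call with a gripper value outside its range is refused whole. The fingers move at their own pace and stop on an object; FORCE is the grip in N (left out, the last holds). Time passes only in rows, so rows that repeat a pose let the fingers close, or fill a call up. It gives the time, the measured TCP pose, the force and the opening at its end, in the units of the state.
- monitor.state(): the state, without advancing time (a new reading comes with each control period).
- cams.capture(name): name is "scene" or "top" or "wrist"; returns a dict with "image" (420x560x3 uint8, blue, green, red), "mtx" (3x3 intrinsics, pixels), "cam_to_world" (4x4, takes a point from camera to world coordinates); the wrist camera has in their place "T_tool_cam" (4x4, takes a point from camera to tool coordinates, whose origin is the TCP and whose axes are the flange's). Camera axes: x right, y up, looking along -z (the intrinsics and any distortion apply to the point x, -y, -z); pixel columns grow to the right and rows downward; lengths in m; the calibration is good to about 2 mm. A picture is of the moment at which its call begins: read the wrist's pose just before it. There is no depth.
- robot.close_job(): hands the job in, once; it reports no verdict.
Trained networks look in the newest picture that a camera, given by its name, has taken for a name from the list of things; names that differ only in an ending like _2 or _b are one class to them, and where a whole thing is asked for, a point or a joint stands for the part that bears it (a point fixed in the world has none). Each returns a list of dicts, best first, with "confidence" (0 to 1); they miss things now and then, are a little off and sometimes report something else, mostly with a low value. They report only what shows in the picture. A call takes as long as a camera call. They do not tell look-alikes from the thing itself.
- cams.regions_of(camera, name): "pixels" (420x560 bool, what is visible of it) and "rect" ([left, top, right, bottom] in pixels, round what is visible of it).
- cams.place_of(camera, name): "location" ([column, row] in pixels: a listed point, or the origin of a listed thing).
The state is a dict: "time_s": time; "joint_pos": joint angles; "joint_velocities": joint speeds; "tau": joint torques, N m; "ee_pos": TCP position; "eef_rot": TCP orientation; "wrist_force": force on the tool from outside, world axes, zero at the start; "torque": the same for the moment, N m; "grip_width": finger opening in m.
Only numpy, scipy, OpenCV 4.12 (cv2) and the standard library are available. Lean on these libraries where they do the work, as an engineer would, in place of code of your own. Each camera call takes 0.05 s, during which the arm holds its last target.

TASK

The tray of freshly washed fittings has to drip dry: pick it up by its stem and hang its hook in the big lower ring of the link that already hangs on the drying stand. The link's length is adjustable, so find the ring's height by sight or by touch. Keep the tray upright, lower it gently until you feel the link carry its weight before you let go, and leave it hanging still; do not push the other things on the bench about.

Things in the scene. Friction and masses are not known exactly. Their poses are not given: they have to be found in the camera images.
- stand: Fixed drying stand. Origin on the bench straight below its hook's seat; x points from hook to post, z up. Steel drip pan 200 x 160 mm, 8 high, centred on the origin; dark foot 12 high and 10 mm post 130 mm to +x. From the post's top (355 high) a 10 mm bar runs back to -x to an upturned hook: seat at x = 0 (upper side 330 high), tip at x = -20, 356 high.
- link: Loose steel drop link, 0.2 kg, hanging on the stand's hook; swings if pushed. Origin: centre of its small upper eye (opening 22 mm), x parallel to the stand's x. Below the eye a 15 mm sleeve clamps the rod of a big ring of 8 mm round bar, inner diameter 46, outer 64, opening facing along x. The ring's setting varies and is not reported: its centre is 82 to 118 mm below the origin.
- tray: Loose aluminium tray with fittings (stuck down), 0.3 to 0.47 kg, balanced below its hook. Origin on the underside, below the hook's crook; z up. Tray 120 (x) x 100 (y) mm, 30 high, middle at x = +4.5. Dark upright stem, 14 mm wide in y, 10 in x, stands at x = -32, up to z = 104; above it an 8 mm round bar bends to +x into a hook (see crook).
- crook (a point): On the tray: inner top of its downward-opening hook, which lies in the tray's x-z plane; x = 0, z = 135 mm, outer top 143. Inner width 24 (x = -12 to +12); free tip at x = +16, lowest point z = 109. The hook goes through the ring towards tray +x, then the crook rests on the ring's bottom bar.
- stem_grip (a point): On the tray: middle of the stem's free length, x = -32, y = 0, z = 85 mm. Best gripped here across the 14 mm width (along tray y), the fingers tilted about 30 degrees from vertical, pointing down and to tray +x, so that the hand stays clear of link and stand. The stem is free from the rim (z = 30) to z = 104.
- jar: White closed jar, 60 mm across, 75 mm high, origin at the centre of its underside. Leave it alone.
- coupling: Dark steel coupling, 52 mm across, 45 mm high, origin at the centre of its underside. Leave it alone.
- bin: Grey open plastic bin, 110 x 85 mm, 55 mm high, origin at the centre of its underside. Leave it alone.
Things that resemble listed ones, but are neither listed nor needed, are in the scene too. There is more than one size of the link; the job needs the middle-sized. Several things look just like the tray: the one meant starts farthest from the robot's base.

How it is judged:
On the way, in this order (a step that is already met when the one before it is completed fails the run):
1. the tray is lifted clear of the bench in the gripper (height (world z) of tray above 0.015 m and contact force between the fingers and tray above 0.5 N), for 0.2 s.
2. the tray's hook is in the ring and the link carries weight (more than 1.5 N) while the fingers still hold the tray (horizontal distance between crook and link below 0.02 m and height (world z) of tray between 0.03 and 0.1 m and contact force between link and tray above 1.5 N and contact force between link and stand above 3 N and contact force between the fingers and tray above 0.5 N), for 0.2 s.
At the end, for the whole second after the job is handed in: The tray hangs by its hook in the link's ring, which bears it (crook within 20 mm of the link's vertical, tray's underside 30 to 100 mm above the bench); the link hangs on the stand's hook (within 30 mm of its vertical); tray within 0.2 rad of level, slower than 60 mm/s, released (horizontal distance between crook and link below 0.02 m and height (world z) of tray between 0.03 and 0.1 m and contact force between link and tray above 1.5 N and contact force between link and stand above 3 N and horizontal distance between link and stand below 0.03 m and angle between tray's own z axis and vertical below 0.2 rad and linear speed of tray below 0.06 m/s); the robot touches nothing.
It fails at once if the tray is forced or dropped onto the link (more than 30 N between them) (contact force between tray and link above 30 N).
It fails at once if the tray is tipped by more than 0.5 rad (angle between tray's own z axis and vertical above 0.5 rad).
It fails at once if the jar, coupling or bin is pushed more than 20 mm (distance of any of jar, coupling, bin from where it was at the start of the episode above 0.02 m).
It also fails if it takes over 72 s, if anything falls off the work surface, if the arm or the gripper's body presses on something with over 40 N, if the wrist force passes 120 N, or if a joint passes its speed limit or range.

## Working session

There is one attempt and no reset: what is moved stays moved. The work goes in short steps, Python scripts to look and compute and a shell command to move; the robot and the scene stay as the last step left them, time stands still between calls to the robot, and variables do not carry over. Pictures are saved under pics/ and viewed, and the job is handed in when it is done.

```bash
ls; mkdir -p pics; python3 - <<'E'
from workcell import monitor, cams, robot
import cv2,numpy as np
s=monitor.state(); print(s)
for n in ["scene","top","wrist"]:
    c=cams.capture(n); cv2.imwrite(f"pics/{n}0.png",c["image"]); print(n,c["mtx"].tolist()); print({k:np.round(v,4).tolist() for k,v in c.items() if k not in("image","mtx")})
    for o in ["stand","link","tray","crook","stem_grip","jar","coupling","bin"]:
        print(o,[(np.round(d["location"],1).tolist(),round(d["confidence"],2)) for d in cams.place_of(n,o)],[(d["rect"] ,round(d["confidence"],2)) for d in cams.regions_of(n,o)] if o in("link","tray","stand") else "")
E
```

```text
pics
{'time_s': 0.0, 'joint_pos': array([-8.16389292e-01,  2.55741371e-01,  1.06966529e-01, -4.79006866e-04,
       -1.42390863e+00, -2.84591632e-01]), 'joint_velocities': array([-6.72374696e-04,  1.40369321e-05, -1.05620940e-04, -1.81612908e-03,
       -1.61812005e-03,  5.05489473e-04]), 'tau': array([ 2.24550247e-03, -3.86623371e+01,  2.37938654e+01,  5.36496073e+00,
       -6.03967026e-03, -3.37538893e-05]), 'ee_pos': array([ 0.24880784, -0.48992605,  0.23038308]), 'eef_rot': array([[-8.91683779e-01, -4.52657864e-01, -9.47131132e-04],
       [-4.52658849e-01,  8.91682162e-01,  1.69962854e-03],
       [ 7.51897107e-05,  1.94425849e-03, -9.99998107e-01]]), 'wrist_force': array([-0.15097887, -0.52035845,  0.18181313]), 'torque': array([-0.01598105,  0.03718937,  0.02955392]), 'grip_width': 0.08538707601054756}
scene [[479.0571132048929, 0.0, 284.6520156369417], [0.0, 479.0571132048929, 208.38649926003671], [0.0, 0.0, 1.0]]
{'cam_to_world': [[0.2764, -0.5079, 0.8159, 1.5868], [0.961, 0.1576, -0.2274, -0.2047], [-0.0131, 0.8469, 0.5316, 0.919], [0.0, 0.0, 0.0, 1.0]]}
stand [([311.1, 28
[... 1270 characters left out ...]
01.7, 304.6], 0.87), ([384.3, 219.1], 0.77)] 
jar [([312.9, 139.4], 0.72), ([383.3, 217.9], 0.56), ([174.6, 239.4], 0.27)] 
coupling [([303.3, 245.2], 0.53)] 
bin [([174.9, 239.3], 0.96)] 
wrist [[348.3664421479734, 0.0, 277.293718672593], [0.0, 348.3664421479734, 208.53362007099602], [0.0, 0.0, 1.0]]
{'T_tool_cam': [[0.0, 0.945, 0.3272, 0.0831], [1.0, -0.0001, 0.0003, 0.001], [0.0003, 0.3272, -0.945, -0.1432], [0.0, 0.0, 0.0, 1.0]]}
stand [] [([343.3, 371.7, 383.0, 410.0], 0.6)]
link [] []
tray [([372.1, 412.7], 0.82), ([438.8, 243.2], 0.58)] [([376.4, 196.4, 528.9, 325.9], 0.92), ([344.6, 371.6, 383.4, 410.1], 0.78)]
crook [([513.4, 312.8], 0.63)] 
stem_grip [] 
jar [] 
coupling [] 
bin []
```

View pics/scene0.png

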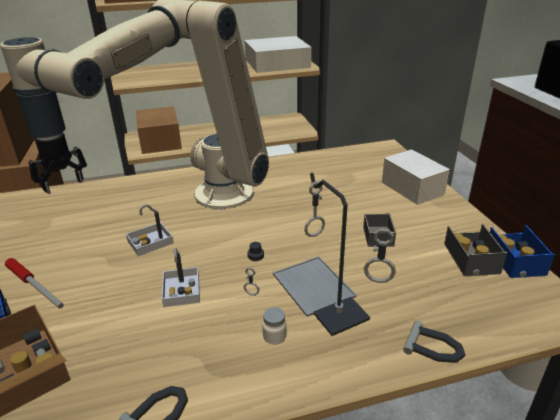

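View pics/top0.png

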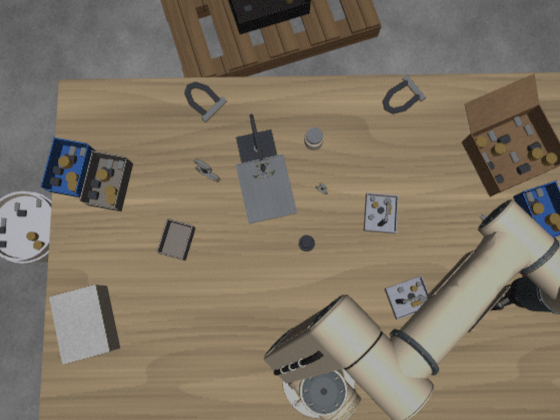

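View pics/wrist0.png

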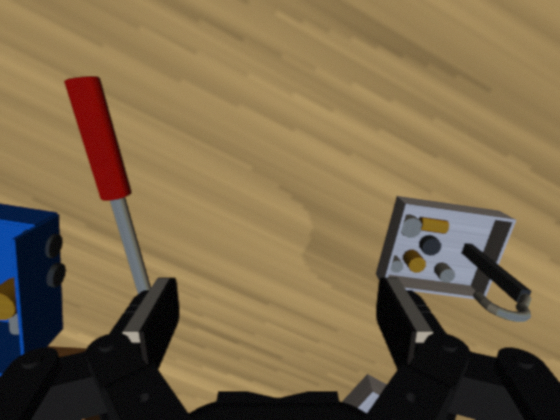

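The far tray is at top pixel (380,212) and scene pixel (181,286). The stand is at top pixel (266,188), and its link hangs at scene pixel (316,210). I'll zoom in on both.

```bash
python3 - <<'E'
import cv2,numpy as np
t=cv2.imread("pics/top0.png");s=cv2.imread("pics/scene0.png")
def crop(im,x0,y0,w,h,k):return cv2.resize(im[y0:y0+h,x0:x0+w],None,fx=k,fy=k,interpolation=cv2.INTER_CUBIC)
cv2.imwrite("pics/a1.png",crop(t,230,105,75,75*4//5+60,6)[:600])
cv2.imwrite("pics/a2.png",np.hstack([crop(t,355,180,50,64,8),crop(s,155,240,50,75,8)[:512]]))
cv2.imwrite("pics/a3.png",crop(s,265,165,110,175,4)[:600])
cv2.imwrite("pics/a4.png",crop(s,295,168,60,80,7)[:600])
E
```

```text
(no output)
```

View pics/a1.png

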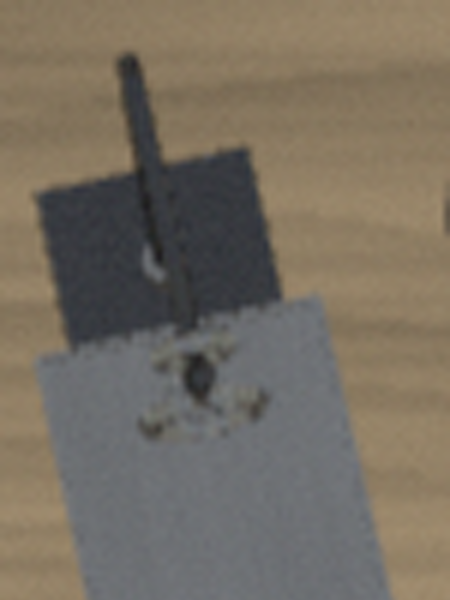

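View pics/a2.png

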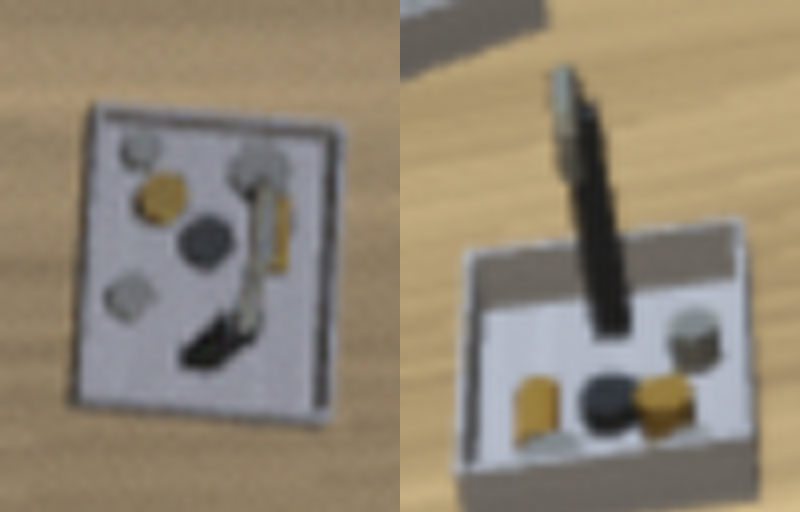

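View pics/a3.png

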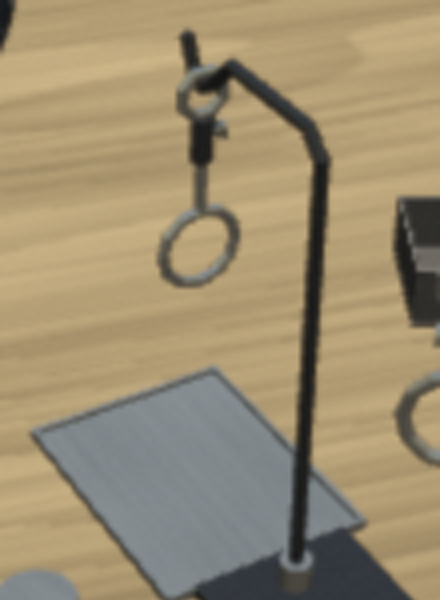

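View pics/a4.png

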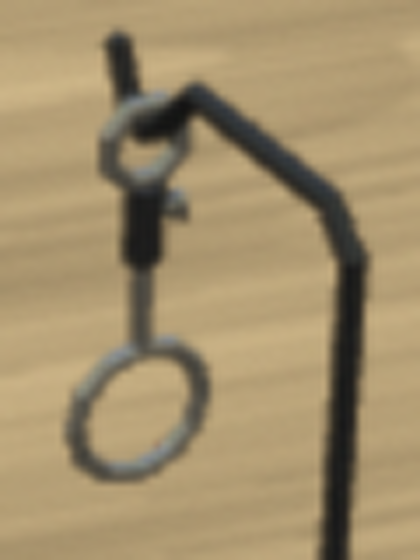

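```bash
cat > h.py <<'E'
import numpy as np,cv2
K={"top":(534.7514686978789,282.736295,211.019784),"scene":(479.0571132,284.652016,208.386499)}
from workcell import monitor,cams,robot
def save_calib():
    import pickle
    C={}
    for n in("top","scene"):
        c=cams.capture(n); C[n]=(c["mtx"],c["cam_to_world"])
    pickle.dump(C,open("calib.pkl","wb"))
def calib():
    import pickle; return pickle.load(open("calib.pkl","rb"))
def proj(K,T,P):
    P=np.atleast_2d(P); q=(P-T[:3,3])@T[:3,:3]
    q=q*[1,-1,-1]; u=q@K.T; return u[:,:2]/u[:,2:]
def pose2(p):
    c,s=np.cos(p[2]),np.sin(p[2]); return np.array([[c,-s,0],[s,c,0],[0,0,1]]),np.array([p[0],p[1],0])
def ptsw(p,L):
    R,t=pose2(p); return np.atleast_2d(L)@R.T+t
E
python3 - <<'E'
from h import *
save_calib(); C=calib()
t=cv2.imread("pics/top0.png")
hsv=cv2.cvtColor(t,cv2.COLOR_BGR2HSV)
m=((hsv[...,1]<60)&(hsv[...,2]>85)).astype(np.uint8)*255
n,l,st,ce=cv2.connectedComponentsWithStats(m)
for c in((265,205),(372,195),(390,228)):
    i=l[c[1],c[0]]; print(c,i,st[i])
    if i: 
        r=cv2.minAreaRect(np.argwhere(l==i)[:,::-1].astype(np.float32)); print(r,cv2.boxPoints(r).tolist())
from scipy.optimize import least_squares
tL=np.array([[64.5,50,30],[64.5,-50,30],[-55.5,-50,30],[-55.5,50,30]])/1e3
tt=np.array([[97,105],[340,125],[328,422],[75,405]])/8+[355,180]-.5
# scene: camera looks toward robot: TL is robot side, right-hand = +y?
sc=np.array([[465,248],[738,222],[755,440],[460,472]])/8+[155,240]-.5
# scene TL=( -x,-y)? right in image=+y
sL=np.array([[-55.5,-50,30],[-55.5,50,30],[64.5,50,30],[64.5,-50,30]])/1e3
f=lambda p:np.r_[(proj(*C["top"],ptsw(p,tL))-tt).ravel(),(proj(*C["scene"],ptsw(p,sL))-sc).ravel()]
for sel in (slice(0,8),slice(8,16),slice(0,16)):
    r=least_squares(lambda p:f(p)[sel],[.35,-.05,0]);print("tray",r.x,np.round(r.fun,1))
p=r.x
for nm in C: print(nm,"crook",proj(*C[nm],ptsw(p,[[0,0,.139],[-.032,0,.104],[-.032,0,.03]])).round(1).tolist())
E
```

```text
(265, 205) 62 [ 235  154   63   70 3027]
((265.91766357421875, 188.12939453125), (61.825172424316406, 50.76171875), 77.47119140625) [[234.43531799316406, 163.45880126953125], [283.9882507324219, 152.44705200195312], [297.4000244140625, 212.79998779296875], [247.84707641601562, 223.81173706054688]]
(372, 195) 105 [ 364  192   35   42 1135]
((381.1116943359375, 212.43653869628906), (33.913597106933594, 39.470863342285156), 4.085616588592529) [[362.7919006347656, 230.9136962890625], [365.6040954589844, 191.54315185546875], [399.4314880371094, 193.95938110351562], [396.6192932128906, 233.32992553710938]]
(390, 228) 105 [ 364  192   35   42 1135]
((381.1116943359375, 212.43653869628906), (33.913597106933594, 39.470863342285156), 4.085616588592529) [[362.7919006347656, 230.9136962890625], [365.6040954589844, 191.54315185546875], [399.4314880371094, 193.95938110351562], [396.6192932128906, 233.32992553710938]]
tray [ 0.50271168 -0.20930166 -0.09640187] [-0.6 -0.   0.5 -0.   0.2  0.2 -0.  -0.2]
tray [ 0.54696369 -0.07786939 -0.15949637] [-0.3 -0.4  0.  -0.1  0.3  0.5  0.  -0.1]
tray [ 0.51834796 -0.13494762 -0.10634928] [-24.   -4.6 -23.   -4.3 -23.9  -4.2 -24.   -5.  -22.2  -2.  -22.1  -2.9
 -21.2  -3.  -21.2  -2.3]
top crook [[362.0, 203.0], [359.6, 215.5], [356.3, 219.2]]
scene crook [[204.5, 247.7], [205.4, 251.0], [207.9, 271.5]]
```

```bash
python3 - <<'E'
from h import *
C=calib()
for n in C: print(n,proj(*C[n],[[0,0,0],[0.249,-.49,.231],[.50,-.209,.03],[.6,.1,.33]]).round(1).tolist()); print(C[n])
c=cams.capture("scene");print(c.keys())
E
```

```text
top [[317.8, 378.7], [501.8, 292.8], [380.6, 214.7], [282.1, 160.7]]
(array([[534.7514687 ,   0.        , 282.7362952 ],
       [  0.        , 534.7514687 , 211.01978439],
       [  0.        ,   0.        ,   1.        ]]), array([[-1.44450790e-02,  9.85976368e-01, -1.66258659e-01,
         2.35128484e-01],
       [-9.99895158e-01, -1.44112648e-02,  1.40983993e-03,
         1.02211369e-01],
       [-1.00592869e-03,  1.66261593e-01,  9.86081168e-01,
         1.69703179e+00],
       [ 0.00000000e+00,  0.00000000e+00,  0.00000000e+00,
         1.00000000e+00]]))
scene [[224.5, 192.7], [66.2, 190.6], [181.4, 279.5], [295.9, 188.1]]
(array([[479.0571132 ,   0.        , 284.65201564],
       [  0.        , 479.0571132 , 208.38649926],
       [  0.        ,   0.        ,   1.        ]]), array([[ 0.27635404, -0.50785274,  0.81591301,  1.58675076],
       [ 0.96096671,  0.15758706, -0.2273968 , -0.20471849],
       [-0.01309324,  0.84690727,  0.53157939,  0.91898555],
       [ 0.        ,  0.        ,  0.        ,  1.        ]]))
dict_keys(['image', 'mtx', 'cam_to_world'])
```

```bash
cat > fit.py <<'E'
from h import *
from scipy.optimize import least_squares
C=calib()
tL=np.array([[64.5,50,30],[64.5,-50,30],[-55.5,-50,30],[-55.5,50,30]])/1e3
tt=np.array([[97,105],[340,125],[328,422],[75,405]])/8+[355,180]-.5
sc=(np.array([[465,248],[738,222],[755,440],[460,472]])-[400,0])/8+[155,240]-.5
sL=np.array([[-55.5,-50,30],[-55.5,50,30],[64.5,50,30],[64.5,-50,30]])/1e3
f=lambda p:np.r_[(proj(*C["top"],ptsw(p,tL))-tt).ravel(),(proj(*C["scene"],ptsw(p,sL))-sc).ravel()]
for sel in (slice(0,8),slice(8,16),slice(0,16)):
    r=least_squares(lambda p:f(p)[sel],[.5,-.2,0]);print("tray",r.x.round(4),np.round(r.fun,1))
p=r.x
for nm in C: print(nm,"crook,stem top",proj(*C[nm],ptsw(p,[[0,0,.139],[-.032,0,.104]])).round(1).tolist())
# stand
L=np.array([[100,80,8],[100,-80,8],[-100,-80,8],[-100,80,8]])/1e3
tp=np.array([[236.3,164.5],[283.5,154.2],[296,213.0],[249,222.5]])
L2=np.array([[-100,-80,8],[-100,80,8],[100,80,8]])/1e3
sp=np.array([[35,433],[213,370],[365,522]])/4+[265,165]-.5
L3=np.array([[130,0,355],[-20,0,356]])/1e3
s3=np.array([[353,255],[118,38]])/7+[295,168]-.5
g=lambda p:np.r_[(proj(*C["top"],ptsw(p,L))-tp).ravel(),(proj(*C["scene"],ptsw(p,L2))-sp).ravel(),(proj(*C["scene"],ptsw(p,L3))-s3).ravel()]
for sel in (slice(0,8),slice(8,14),slice(8,18),slice(0,18)):
    r=least_squares(lambda p:g(p)[sel],[.58,.12,0]);print("stand",r.x.round(4),np.round(r.fun,1))
p=r.x
for nm in C: print(nm,"seat,posttop,tip",proj(*C[nm],ptsw(p,[[0,0,.33],[.13,0,.355],[-.02,0,.356],[.13,0,0]])).round(1).tolist())
a4=lambda x,y:np.array([x,y])/7+[295,168]-.5
print("obs eye",a4(145,140),"ring ctr",a4(138,408),"ring bottom mid",a4(120,470))
for z in np.arange(.32,.19,-.01): print(round(z,3),proj(*C["scene"],ptsw(p,[0,0,z])).round(1), end=' ')
E
python3 fit.py
```

```text
tray [ 0.5027 -0.2093 -0.0964] [-0.6 -0.   0.5 -0.   0.2  0.2 -0.  -0.2]
tray [ 0.5059 -0.213  -0.0929] [-0.   0.5  0.6 -0.6  0.  -0.5 -0.6  0.5]
tray [ 0.5039 -0.2114 -0.0952] [ 0.  -0.4  1.1 -0.4  0.9 -0.2  0.7 -0.6  0.5 -0.   1.1 -1.1  0.4 -1.1
 -0.1 -0.1]
top crook,stem top [[388.0, 207.5], [385.2, 219.9]]
scene crook,stem top [[175.5, 249.7], [177.2, 252.9]]
stand [0.5952 0.1521 0.198 ] [-0.5 -0.6  0.4 -0.4  1.1 -0.  -0.9  0.9]
stand [0.6013 0.1502 0.2136] [-1.2  0.   0.6 -0.6  0.6  0.3]
stand [0.6045 0.1489 0.2039] [-1.2  0.5  0.9  0.1  0.5  1.4 -0.1 -2.8 -0.1  0.6]
stand [0.5988 0.151  0.1992] [-0.2 -1.7  0.7 -1.5  1.4 -1.2 -0.5 -0.2 -0.9 -0.9  1.1 -1.1  0.3  0.1
 -0.4 -4.1 -0.  -0.6]
top seat,posttop,tip [[262.7, 161.4], [252.2, 112.0], [264.0, 166.2], [258.4, 149.8]]
scene seat,posttop,tip [[315.2, 184.8], [344.6, 199.8], [311.4, 172.4], [337.4, 313.8]]
obs eye [315.21428571 187.5       ] ring ctr [314.21428571 225.78571429] ring bottom mid [311.64285714 234.64285714]
0.32 [[315.1 188.3]] 0.31 [[315.  191.8]] 0.3 [[315.  195.2]] 0.29 [[314.9 198.5]] 0.28 [[314.8 201.9]] 0.27 [[314.7 205.2]] 0.26 [[314.6 208.5]] 0.25 [[314.6 211.8]] 0.24 [[314.5 215. ]] 0.23 [[314.4 218.2]] 0.22 [[314.3 221.4]] 0.21 [[314.3 224.6]] 0.2 [[314.2 227.7]]
```

```bash
cat >> h.py <<'E'
from scipy.spatial.transform import Rotation as Rn
def toolR(yaw,tilt=np.pi/6):
    c,s=np.cos(yaw),np.sin(yaw); Z=np.array([[c,-s,0],[s,c,0],[0,0,1]])
    z=np.array([np.sin(tilt),0,-np.cos(tilt)]);y=np.array([0,1.,0]);x=np.cross(y,z)
    return Z@np.c_[x,y,z]
def delta(p,R,st=None):
    s=st or monitor.state(); R0=np.array(s["eef_rot"])
    d=R0.T@(np.array(p)-s["ee_pos"]); w=Rn.from_matrix(R0.T@R).as_rotvec()
    print("shift",d.round(4),"rot",w.round(4),"deg",np.degrees(np.linalg.norm(w)).round(1)); return d,w
TR=np.array([.504,-.2115,-.095])
E
python3 - <<'E'
from h import *
R=toolR(TR[2]); g=ptsw(TR,[-.032,0,.085])[0]; tcp=g+.019*R[:,2]; pre=tcp-.12*R[:,2]
print(tcp,pre); delta(pre,R)
E
```

```text
[ 0.48160145 -0.20936571  0.06854552] [ 0.421872   -0.20367428  0.17246857]
shift [-0.2839  0.1774  0.0588] rot [ 0.1479 -0.5095  0.5517] deg 43.9
```

```bash
python3 -m inch '[[[-0.02,0.013,0],[0.01,-0.04,0.04],0],[[-0.06,0.038,0],[0.03,-0.11,0.12],0],[[-0.11,0.07,0],[0.06,-0.2,0.22],0],[[-0.15,0.094,0],[0.08,-0.28,0.3],0],[[-0.17,0.106,0],[0.09,-0.31,0.33],0]]'; python3 - <<'E'
from h import *
R=toolR(TR[2]); g=ptsw(TR,[-.032,0,.085])[0]; tcp=g+.019*R[:,2]; pre=tcp-.12*R[:,2]
delta(pre,R)
E
```

```text
time_s: 2.58
ee_pos: [0.3528, -0.3173, 0.2319]
eef_rot: [[-0.939, -0.13, 0.319], [-0.135, 0.991, 0.006], [-0.317, -0.037, -0.948]]
wrist_force: [-0.4, -0.4, 0.2]
grip_width: 0.0854
shift [-0.0613  0.1058  0.0791] rot [ 0.059  -0.1963  0.2207] deg 17.3
```

```bash
python3 -m inch '[[[-0.01,0.018,0.01],[0.01,-0.04,0.04],0],[[-0.027,0.046,0.03],[0.027,-0.09,0.1],0],[[-0.046,0.078,0.055],[0.045,-0.148,0.165],0],[[-0.058,0.1,0.074],[0.056,-0.186,0.21],0],[[-0.061,0.106,0.079],[0.059,-0.196,0.221],0]]'; python3 - <<'E'
from h import *
s=monitor.state()
c=cams.capture("wrist"); cv2.imwrite("pics/w1.png",c["image"])
T=np.eye(4);T[:3,:3]=s["eef_rot"];T[:3,3]=s["ee_pos"];W=T@c["T_tool_cam"]
print("pred crook,stem_grip",proj(c["mtx"],W,ptsw(TR,[[0,0,.135],[-.032,0,.085],[-.032,0,.104],[-.0555,.05,.03],[-.0555,-.05,.03],[.0645,.05,.03],[.0645,-.05,.03]])).round(1).tolist())
for o in("crook","stem_grip","tray"): print(o,[(d["location"],d["confidence"]) for d in cams.place_of("wrist",o)])
R=toolR(TR[2]); g=ptsw(TR,[-.032,0,.085])[0]; tcp=g+.019*R[:,2]
delta(tcp,R,s)
E
```

```text
time_s: 3.2
ee_pos: [0.4203, -0.2034, 0.1702]
eef_rot: [[-0.864, 0.093, 0.494], [0.081, 0.996, -0.046], [-0.496, 0.0, -0.868]]
wrist_force: [0.5, -0.2, -0.3]
grip_width: 0.0854
pred crook,stem_grip [[274.8, 293.8], [275.0, 211.5], [274.9, 232.0], [338.1, 139.7], [212.0, 139.5], [322.9, 231.7], [227.9, 231.6]]
crook [([275.0, 293.5], 0.95)]
stem_grip [([278.7, 212.6], 0.6)]
tray [([275.8, 167.5], 0.66)]
shift [-0.003  -0.0003  0.1189] rot [ 0.0015 -0.0043  0.0017] deg 0.3
```

View pics/w1.png

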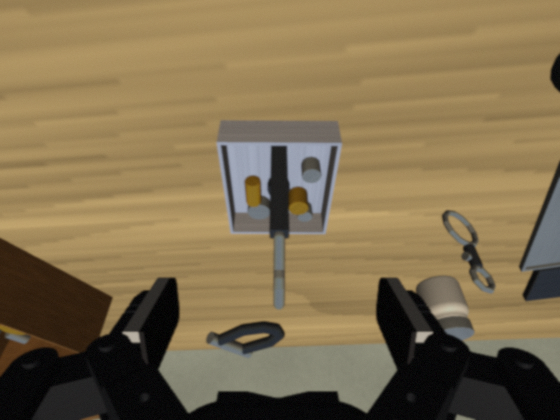

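The tray is seen with the stem at column 279 and far rim corners at (232,235) and (327,235). That is about 4 px right and 3 px down of the prediction, so I'll shift roughly +3 mm in y and +2 mm in x.

```bash
python3 -m inch '[[[-0.001,0.001,0.015],[0,-0.004,0],0],[[-0.003,0.003,0.04],[0,-0.004,0.002],0],[[-0.005,0.003,0.075],[0,-0.004,0.002],0],[[-0.005,0.003,0.088],[0,-0.004,0.002],0],[[-0.005,0.003,0.09],[0,-0.004,0.002],0]]'; python3 - <<'E'
from h import *
s=monitor.state()
TR=np.array([.506,-.208,-.095])
c=cams.capture("wrist"); cv2.imwrite("pics/w2.png",c["image"])
T=np.eye(4);T[:3,:3]=s["eef_rot"];T[:3,3]=s["ee_pos"];W=T@c["T_tool_cam"]
print("pred",proj(c["mtx"],W,ptsw(TR,[[0,0,.135],[-.032,0,.085],[-.032,0,.104],[-.0555,.05,.03],[-.0555,-.05,.03],[.0645,.05,.03],[.0645,-.05,.03]])).round(1).tolist())
R=toolR(TR[2]); g=ptsw(TR,[-.032,0,.085])[0]; tcp=g+.019*R[:,2]
delta(tcp,R,s)
E
```

```text
time_s: 4.03
ee_pos: [0.4701, -0.2073, 0.0956]
eef_rot: [[-0.862, 0.097, 0.497], [0.084, 0.995, -0.048], [-0.5, 0.001, -0.866]]
wrist_force: [0.5, -0.4, 0.8]
grip_width: 0.0851
pred [[280.3, 390.1], [279.9, 262.2], [280.2, 297.7], [371.0, 152.8], [188.1, 153.1], [341.0, 268.2], [217.1, 268.4]]
shift [0.002  0.0027 0.0301] rot [-0.0005 -0.0006 -0.0019] deg 0.1
```

View pics/w2.png

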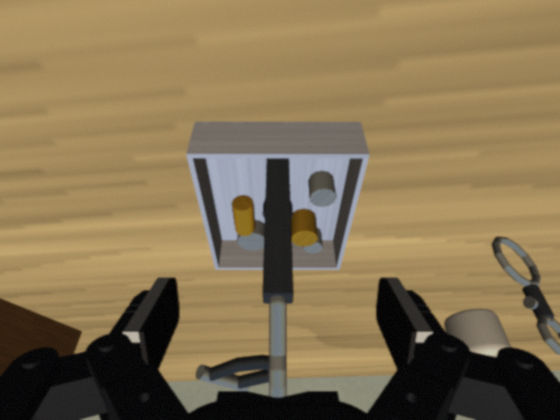

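The rim corners sit at (190,155), (367,155), (217,268) and (341,268), which agrees with the prediction. The stem is centred between the fingers at column 278. I'll advance and close.

```bash
python3 -m inch '[[[0.001,0.0005,0.01],[0,0,-0.001],0],[[0.002,0.001,0.02],[0,0,-0.001],0],[[0.002,0.001,0.028],[0,0,-0.001],0],[[0.002,0.001,0.03],[0,0,-0.001],0.2],[[0.002,0.001,0.03],[0,0,-0.001],0.6]]' 70 ; python3 -m inch '[[[0,0,0],[0,0,0],0.8],[[0,0,0],[0,0,0],1],[[0,0,0],[0,0,0],1],[[0,0,0],[0,0,0],1],[[0,0,0],[0,0,0],1]]' 70
```

```text
time_s: 4.7
ee_pos: [0.4835, -0.207, 0.0689]
eef_rot: [[-0.862, 0.095, 0.498], [0.082, 0.995, -0.047], [-0.5, 0.0, -0.866]]
wrist_force: [-0.7, 1.1, -0.4]
grip_width: 0.0517
time_s: 5.32
ee_pos: [0.4834, -0.2071, 0.0691]
eef_rot: [[-0.862, 0.095, 0.498], [0.083, 0.995, -0.048], [-0.501, 0.0, -0.866]]
wrist_force: [-2.1, -0.2, 3.0]
grip_width: 0.0127
```

```bash
python3 -m inch '[[[-0.003,0,-0.005],[0,0,0],1],[[-0.01,0,-0.017],[0,0,0],1],[[-0.025,0,-0.043],[0,0,0],1],[[-0.042,0,-0.073],[0,0,0],1],[[-0.05,0,-0.087],[0,0,0],1]]'; python3 -m inch '[[[0,0,0],[0,0,0],1],[[0,0,0],[0,0,0],1],[[0,0,0],[0,0,0],1],[[0,0,0],[0,0,0],1],[[0,0,0],[0,0,0],1]]';python3 - <<'E'
from h import *
import pickle
s=monitor.state();print(s["wrist_force"],s["ee_pos"])
for n in("wrist","scene","top"):
    c=cams.capture(n); cv2.imwrite(f"pics/l_{n}.png",c["image"])
a=cv2.imread("pics/l_scene.png");cv2.imwrite("pics/l_s.png",cv2.resize(a[140:340,100:360],None,fx=3,fy=3,interpolation=cv2.INTER_CUBIC))
E
```

```text
time_s: 5.95
ee_pos: [0.4833, -0.207, 0.1711]
eef_rot: [[-0.861, 0.095, 0.499], [0.082, 0.995, -0.048], [-0.502, 0.0, -0.865]]
wrist_force: [0.7, -0.0, -4.1]
grip_width: 0.013
time_s: 6.58
ee_pos: [0.4831, -0.207, 0.1689]
eef_rot: [[-0.862, 0.095, 0.498], [0.083, 0.995, -0.047], [-0.5, 0.0, -0.866]]
wrist_force: [-0.2, -0.2, -2.6]
grip_width: 0.0126
[-0.19096456 -0.21441053 -2.59518249] [ 0.48310025 -0.20702118  0.1689408 ]
```

View pics/l_wrist.png

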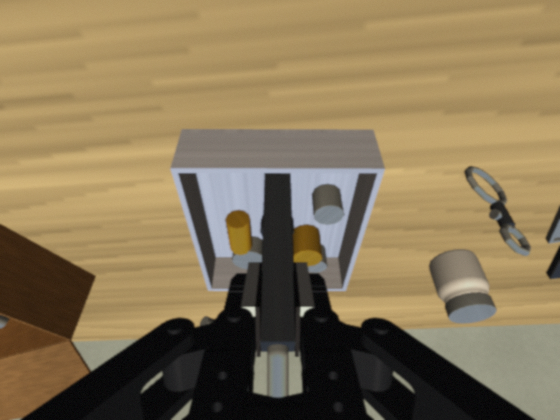

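View pics/l_s.png

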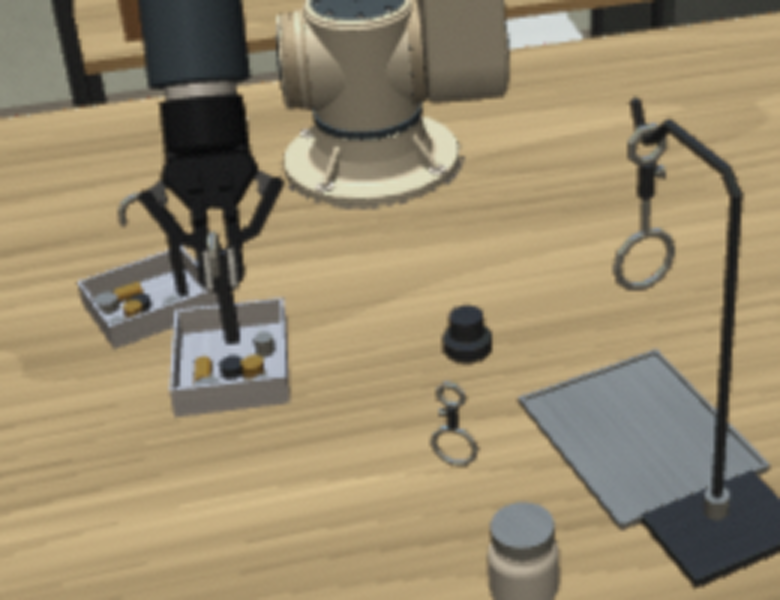

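Lifted: the tray hangs level in the fingers, and near-rim corners sit at (174,168) and (383,168) in the wrist image. Next I'll fit the tray's pose in the tool frame.

```bash
python3 - <<'E'
from h import *
from scipy.optimize import least_squares
import pickle
im=cv2.imread("pics/l_wrist.png");cv2.imwrite("pics/l_w3.png",cv2.resize(im[110:310,160:400],None,fx=3,fy=3,interpolation=cv2.INTER_CUBIC))
c=cams.capture("wrist"); K=c["mtx"];T=c["T_tool_cam"]
pickle.dump((K,T),open("wcal.pkl","wb"))
L=np.array([[-55.5,-50,30],[-55.5,50,30],[64.5,-50,30],[64.5,50,30],[-55.5,-50,0],[-55.5,50,0]])/1e3
uv=np.array([[174,168],[383,168],[208,291],[351,291],[180,130.],[374,130]])
R0=toolR(0)
def f(p):
    R=R0.T@Rn.from_rotvec([0,p[3],p[4]]).as_matrix()
    return (proj(K,T,(L-[-.032,0,.085])@R.T+[p[0],p[1],-.019+p[2]])-uv).ravel()
r=least_squares(f,[0,0,0,0,0]);print(r.x.round(4),r.fun.round(1))
r2=least_squares(lambda q:f([*q,0,0]),[0,0,0]);print(r2.x.round(4),r2.fun.round(1))
print(R0@r.x[:3], R0@r2.x)
E
```

```text
[ 0.0004  0.0018  0.0003 -0.0069  0.0069] [-2.6  0.7  1.8 -0.5  2.2  0.6 -3.4  0.1  2.8  0.2 -0.9 -1. ]
[0.     0.0019 0.0002] [-2.6  0.6  2.3  0.5  1.3 -0.2 -4.3 -0.2  2.8 -0.4 -0.3 -0.5]
[-0.00017874  0.00184708 -0.00043038] [ 8.87871481e-05  1.91159826e-03 -1.81276822e-04]
```

View pics/l_w3.png

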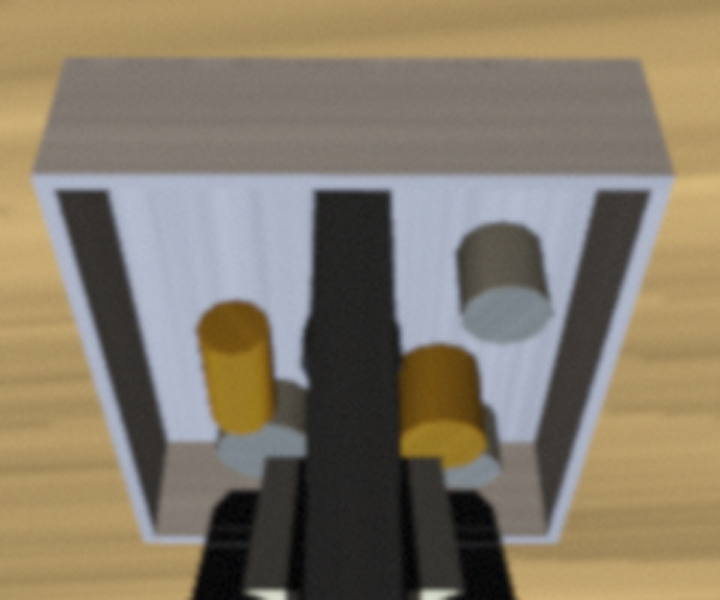

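```bash
cat >> h.py <<'E'
def tcp_for(crook,yaw):
    R=toolR(yaw); Z=Rn.from_euler('z',yaw).as_matrix()
    return np.array(crook)+Z@np.array([-.032,0,-.05])+.019*R[:,2],R
def crook_now(s=None):
    s=s or monitor.state(); R=np.array(s["eef_rot"]); return np.array(s["ee_pos"])+R@(np.array([0,0,-.019])+toolR(0).T@np.array([.032,0,.05]))
ST=np.array([.599,.151,.2])
E
python3 - <<'E'
from h import *
print(crook_now())
q=ptsw(ST,[-.075,0,.08+.135])[0]
p,R=tcp_for(q,ST[2]); print(q,p); delta(p,R)
E
```

```text
[ 0.50556598 -0.20918243  0.23574699]
[0.52549501 0.1360998  0.215     ] [0.50344351 0.13162974 0.14854552]
shift [0.0209 0.339  0.012 ] rot [-0.1476  0.0006 -0.2559] deg 16.9
```

```bash
python3 -m inch '[[[0,0.012,0],[-0.005,0,-0.008],1],[[0,0.04,0],[-0.018,0,-0.03],1],[[0,0.085,0],[-0.037,0,-0.064],1],[[0,0.135,0],[-0.06,0,-0.1],1],[[0,0.175,0],[-0.075,0,-0.13],1]]'; python3 - <<'E'
from h import *
q=ptsw(ST,[-.075,0,.08+.135])[0]
p,R=tcp_for(q,ST[2]); delta(p,R)
E
```

```text
time_s: 7.4
ee_pos: [0.4997, -0.0305, 0.1697]
eef_rot: [[-0.864, -0.057, 0.501], [-0.049, 0.998, 0.029], [-0.502, 0.001, -0.865]]
wrist_force: [0.7, -0.1, -3.4]
grip_width: 0.0131
shift [-0.0005  0.1616  0.0249] rot [-0.071   0.0019 -0.1239] deg 8.2
```

```bash
python3 -m inch '[[[0,0.03,0],[-0.012,0,-0.02],1],[[0,0.07,0.003],[-0.031,0,-0.054],1],[[0,0.115,0.01],[-0.05,0,-0.088],1],[[0,0.15,0.02],[-0.066,0.001,-0.115],1],[[0,0.1615,0.025],[-0.071,0.002,-0.124],1]]'; python3 -m inch '[[[0,0,0],[0,0,0],1],[[0,0,0],[0,0,0],1],[[0,0,0],[0,0,0],1],[[0,0,0],[0,0,0],1],[[0,0,0],[0,0,0],1]]'
python3 - <<'E'
from h import *
s=monitor.state()
print("crook",crook_now(s)); 
C=calib()
for n in("scene","top"):
    c=cams.capture(n); cv2.imwrite(f"pics/m_{n}.png",c["image"])
    print(n,"crook pred",proj(*C[n],crook_now(s)).round(1))
    for o in("crook","link"): print(o,[(np.round(d["location"],1).tolist(),round(d["confidence"],2)) for d in cams.place_of(n,o)])
a=cv2.imread("pics/m_scene.png");cv2.imwrite("pics/m_s.png",cv2.resize(a[165:285,250:390],None,fx=5,fy=5,interpolation=cv2.INTER_CUBIC))
a=cv2.imread("pics/m_top.png");cv2.imwrite("pics/m_t.png",cv2.resize(a[100:240,220:340],None,fx=4,fy=4,interpolation=cv2.INTER_CUBIC))
E
```

```text
time_s: 8.02
ee_pos: [0.5032, 0.1314, 0.1475]
eef_rot: [[-0.849, -0.2, 0.489], [-0.173, 0.98, 0.1], [-0.499, -0.0, -0.867]]
wrist_force: [-0.2, -0.2, -2.4]
grip_width: 0.0128
time_s: 8.65
ee_pos: [0.5036, 0.1289, 0.1479]
eef_rot: [[-0.85, -0.196, 0.49], [-0.17, 0.981, 0.097], [-0.499, -0.0, -0.867]]
wrist_force: [-1.1, 0.1, -3.6]
grip_width: 0.0127
crook [0.52575461 0.13329117 0.21434982]
scene crook pred [[299.5 210.1]]
crook [([145.5, 206.2], 0.85), ([298.3, 210.0], 0.66)]
link [([314.5, 185.5], 0.92), ([381.9, 233.5], 0.72), ([250.7, 270.3], 0.67), ([271.5, 337.6], 0.49)]
top crook pred [[270.8 197. ]]
crook [([269.4, 198.6], 0.87), ([417.6, 294.1], 0.63)]
link [([202.3, 166.2], 0.62), ([323.1, 186.7], 0.6), ([264.1, 162.5], 0.52)]
```

View pics/m_s.png

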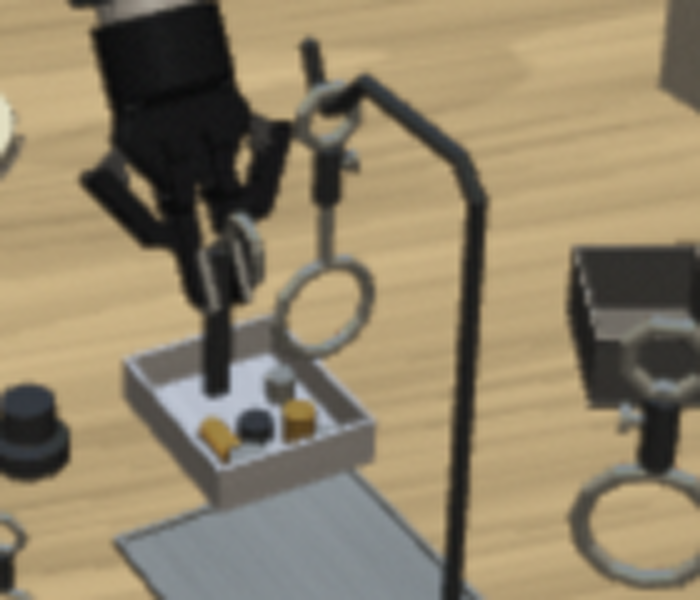

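View pics/m_t.png

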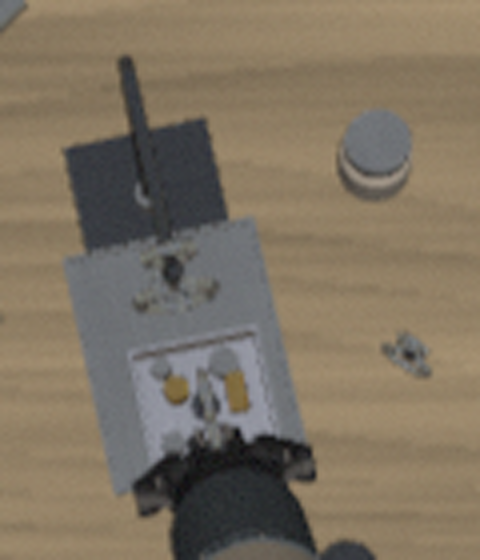

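```bash
python3 - <<'E'
from h import *
C=calib()
for n,box in(("scene",(295,175,345,245)),("top",(245,150,285,185))):
    x0,y0,x1,y1=box
    a=np.mean([cams.capture(n)["image"].astype(float) for _ in range(6)],0)
    cv2.imwrite(f"pics/r_{n}.png",cv2.resize(a[y0:y1,x0:x1].astype(np.uint8),None,fx=8 if n=="scene" else 14,fy=8 if n=="scene" else 14,interpolation=cv2.INTER_CUBIC))
    cv2.imwrite(f"pics/avg_{n}.png",a.astype(np.uint8))
E
```

```text
(no output)
```

View pics/r_scene.png

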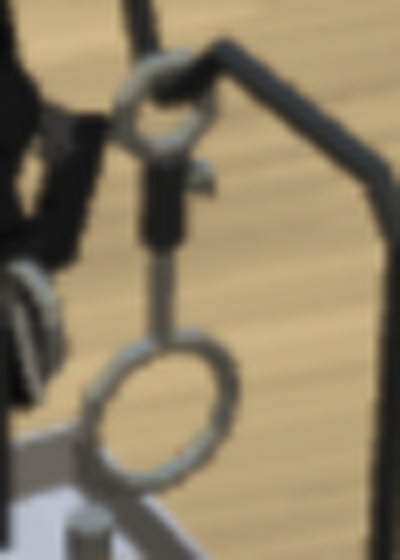

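View pics/r_top.png

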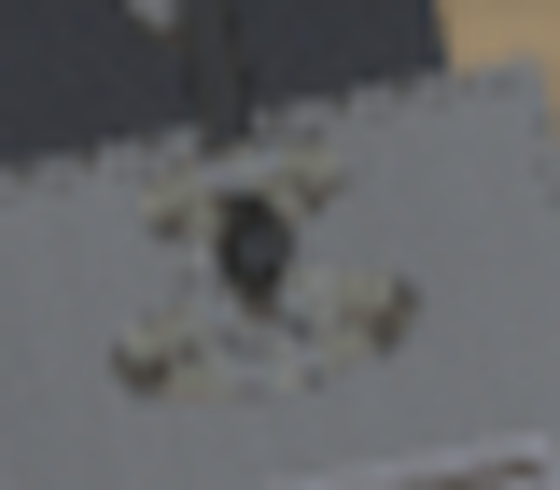

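```bash
python3 - <<'E'
from h import *
from scipy.optimize import least_squares
C=calib()
def tri(s,t):
    r=least_squares(lambda P:np.r_[proj(*C["scene"],P)[0]-s,proj(*C["top"],P)[0]-t],[.6,.15,.2]); return r.x.round(4),r.fun.round(2)
print("ring",tri([314.4,225.9],[263.4,173.4])); 
# eye scene: ext left112 right215 top 52 bottom 160
print("eye",tri([163/8+294.5,106/8+174.5],[262,163.4]))
s=monitor.state();print("crook pred",crook_now(s),[proj(*C[n],crook_now(s)).round(1) for n in C])
# ends of ring lateral in both -> yaw
P=tri([314.4,225.9],[263.4,173.4])[0]
for yaw in(.1,.15,.2,.25,.3):
    a=np.linspace(0,2*np.pi,100); o=np.c_[-np.sin(yaw)*np.cos(a),np.cos(yaw)*np.cos(a),np.sin(a)]*.032
    q=proj(*C["scene"],P+o); i=[q[:,0].argmin(),q[:,0].argmax(),q[:,1].argmin(),q[:,1].argmax()]
    t=proj(*C["top"],P+o); j=[t[:,0].argmin(),t[:,0].argmax()]
    print(yaw,((q[i]-[294.5,174.5])*8).round(0).tolist(),((t[j]-[244.5,149.5])*14).round(0).tolist())
E
```

```text
ring (array([0.5967, 0.1531, 0.204 ]), array([ 0.28, -0.03,  0.3 ,  0.08]))
eye (array([0.5958, 0.1524, 0.3199]), array([ 0.37, -0.04,  0.38,  0.11]))
crook pred [0.52569983 0.13356035 0.21417042] [array([[270.7, 197. ]]), array([[299.6, 210.1]])]
0.1 [[73.0, 435.0], [249.0, 385.0], [184.0, 327.0], [137.0, 493.0]] [[113.0, 351.0], [424.0, 320.0]]
0.15 [[75.0, 437.0], [247.0, 383.0], [189.0, 327.0], [137.0, 493.0]] [[114.0, 359.0], [423.0, 312.0]]
0.2 [[77.0, 440.0], [244.0, 380.0], [188.0, 326.0], [133.0, 494.0]] [[115.0, 366.0], [421.0, 305.0]]
0.25 [[80.0, 442.0], [242.0, 378.0], [188.0, 325.0], [134.0, 495.0]] [[117.0, 373.0], [420.0, 297.0]]
0.3 [[83.0, 445.0], [239.0, 376.0], [192.0, 325.0], [130.0, 496.0]] [[119.0, 381.0], [417.0, 290.0]]
```

```bash
cat >> h.py <<'E'
RG=np.array([.597,.1535,.204]); YW=.205
def goal(dx,dz,dy=0,yaw=YW):
    c,s=np.cos(yaw),np.sin(yaw)
    q=RG+[c*dx-s*dy,s*dx+c*dy,dz]; p,R=tcp_for(q,yaw); print("crook tgt",q.round(4),"tcp",p.round(4)); return delta(p,R)
E
python3 -c "
from h import *
print(crook_now());goal(-.034,.009)"
```

```text
[0.52569983 0.13356035 0.21417042]
crook tgt [0.5637 0.1466 0.213 ] tcp [0.5417 0.142  0.1465]
shift [-0.034   0.0052  0.021 ] rot [-0.0041 -0.0013 -0.0062] deg 0.4
```

```bash
python3 -m inch '[[[-0.005,0.001,0.003],[0,0,-0.002],1],[[-0.014,0.002,0.009],[-0.002,0,-0.004],1],[[-0.024,0.004,0.015],[-0.004,-0.001,-0.006],1],[[-0.031,0.005,0.019],[-0.004,-0.001,-0.006],1],[[-0.034,0.005,0.021],[-0.004,-0.001,-0.006],1]]'; python3 -m inch '[[[0,0,0],[0,0,0],1],[[0,0,0],[0,0,0],1],[[0,0,0],[0,0,0],1],[[0,0,0],[0,0,0],1],[[0,0,0],[0,0,0],1]]'
cat > look.py <<'E'
import sys
from h import *
tag=sys.argv[1]
C=calib(); s=monitor.state(); cr=crook_now(s); print("crook",cr.round(4),"F",s["wrist_force"].round(2),"t",s["time_s"])
c,sn=np.cos(YW),np.sin(YW); e=cr-RG; print("rel ring dx,dy,dz",(c*e[0]+sn*e[1]).round(4),(-sn*e[0]+c*e[1]).round(4),e[2].round(4))
for n,box,k in(("scene",(285,175,345,250),8),("top",(240,145,290,215),8)):
    x0,y0,x1,y1=box
    a=np.mean([cams.capture(n)["image"].astype(float) for _ in range(3)],0).astype(np.uint8)
    v=cv2.resize(a[y0:y1,x0:x1],None,fx=k,fy=k,interpolation=cv2.INTER_CUBIC)
    # predicted hook centreline dots
    R=np.array(s["eef_rot"])@toolR(0).T
    ang=np.linspace(np.pi,0,9); H=np.r_[[[-.016,0,-.03]],np.c_[.016*np.cos(ang),0*ang,-.012+.016*np.sin(ang)],[[.016,0,-.022]]]
    w=v.copy()
    for q in proj(*C[n],cr+H@R.T): cv2.circle(w,tuple(((q+.5-[x0,y0])*k).round().astype(int).tolist()),2,(0,0,255),-1)
    a2=np.linspace(0,2*np.pi,24); o=np.c_[-sn*np.cos(a2),c*np.cos(a2),np.sin(a2)]*.0275
    for q in proj(*C[n],RG+o): cv2.circle(w,tuple(((q+.5-[x0,y0])*k).round().astype(int).tolist()),2,(0,255,0),-1)
    v=np.hstack([v,w]); f=min(1,800/v.shape[1],600/v.shape[0]); cv2.imwrite(f"pics/{tag}_{n}.png",cv2.resize(v,None,fx=f,fy=f,interpolation=cv2.INTER_AREA))
E
python3 look.py p1
```

```text
time_s: 10.18
ee_pos: [0.5424, 0.142, 0.1464]
eef_rot: [[-0.848, -0.203, 0.489], [-0.176, 0.979, 0.101], [-0.5, -0.0, -0.866]]
wrist_force: [-0.1, 0.4, -3.1]
grip_width: 0.013
time_s: 10.8
ee_pos: [0.5417, 0.1418, 0.1466]
eef_rot: [[-0.848, -0.203, 0.489], [-0.176, 0.979, 0.102], [-0.5, 0.0, -0.866]]
wrist_force: [-0.3, 0.4, -3.7]
grip_width: 0.013
crook [0.5637 0.1464 0.213 ] F [-0.27  0.41 -3.7 ] t 10.8
rel ring dx,dy,dz -0.034 -0.0002 0.009
```

View pics/p1_scene.png

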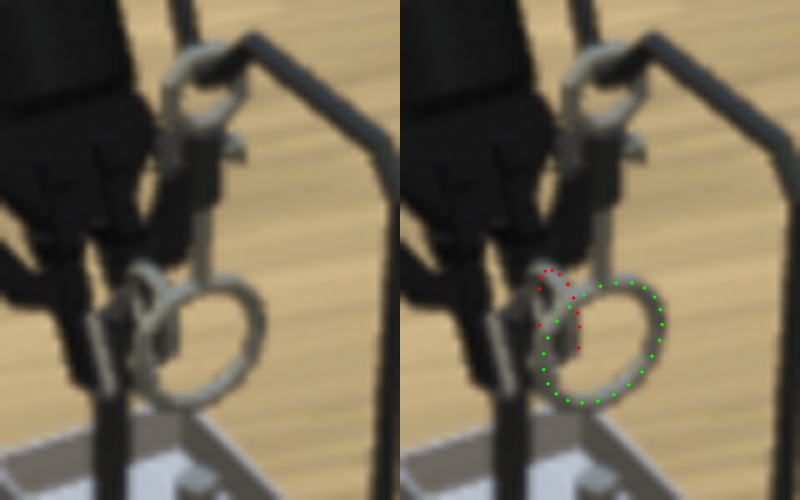

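View pics/p1_top.png

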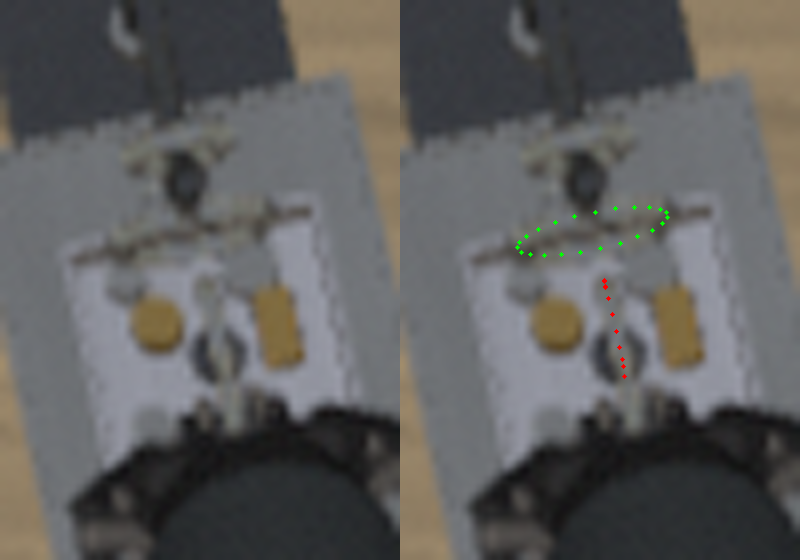

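The scene view shows the hook tip at (165,358), just short of the ring centred at (205,343) and at its mid height. It sits about 2 mm to −y of the prediction, so I'll insert with +2 mm in y.

```bash
python3 -c "
from h import *
goal(0.0,.009,.002)"; python3 -m inch '[[[-0.002,0.002,0.001],[0,0,0],1],[[-0.006,0.002,0.003],[0,0,0],1],[[-0.01,0.002,0.006],[0,0,0],1],[[-0.014,0.002,0.008],[0,0,0],1],[[-0.015,0.002,0.0085],[0,0,0],1]]'; python3 look.py p2
```

```text
crook tgt [0.5966 0.1555 0.213 ] tcp [0.5746 0.1509 0.1465]
shift [-0.0295  0.0022  0.0169] rot [-0.0001 -0.0003 -0.0002] deg 0.0
time_s: 11.72
ee_pos: [0.5586, 0.1474, 0.1466]
eef_rot: [[-0.848, -0.203, 0.489], [-0.176, 0.979, 0.102], [-0.5, -0.0, -0.866]]
wrist_force: [-0.1, 0.5, -3.4]
grip_width: 0.0136
crook [0.5806 0.152  0.213 ] F [-0.05  0.51 -3.39] t 11.725
rel ring dx,dy,dz -0.0163 0.0018 0.009
```

View pics/p2_scene.png

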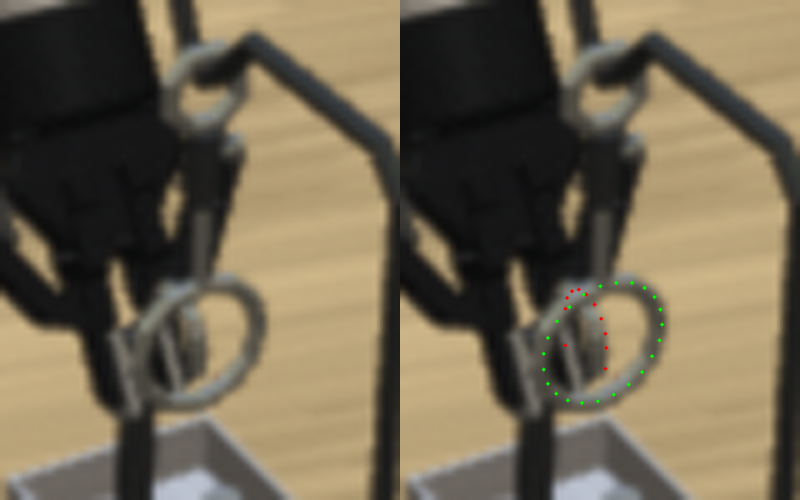

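View pics/p2_top.png

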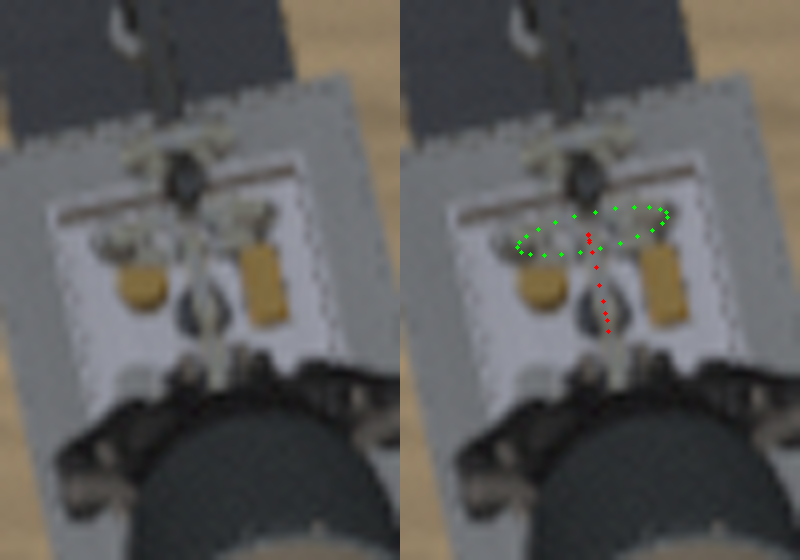

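```bash
python3 -m inch '[[[-0.002,0,0.001],[0,0,0],1],[[-0.006,0,0.003],[0,0,0],1],[[-0.01,0,0.006],[0,0,0],1],[[-0.013,0,0.0075],[0,0,0],1],[[-0.0145,0,0.0085],[0,0,0],1]]'; python3 look.py p3
```

```text
time_s: 12.65
ee_pos: [0.575, 0.1508, 0.1465]
eef_rot: [[-0.848, -0.203, 0.489], [-0.176, 0.979, 0.102], [-0.5, -0.0, -0.866]]
wrist_force: [0.6, 0.1, -2.9]
grip_width: 0.0131
crook [0.597  0.1554 0.2129] F [ 0.61  0.13 -2.92] t 12.65
rel ring dx,dy,dz 0.0004 0.0018 0.0089
```

View pics/p3_scene.png

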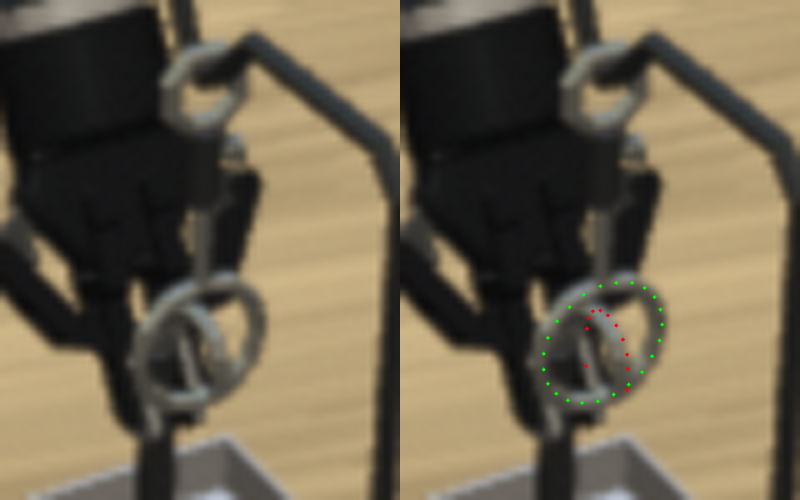

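View pics/p3_top.png

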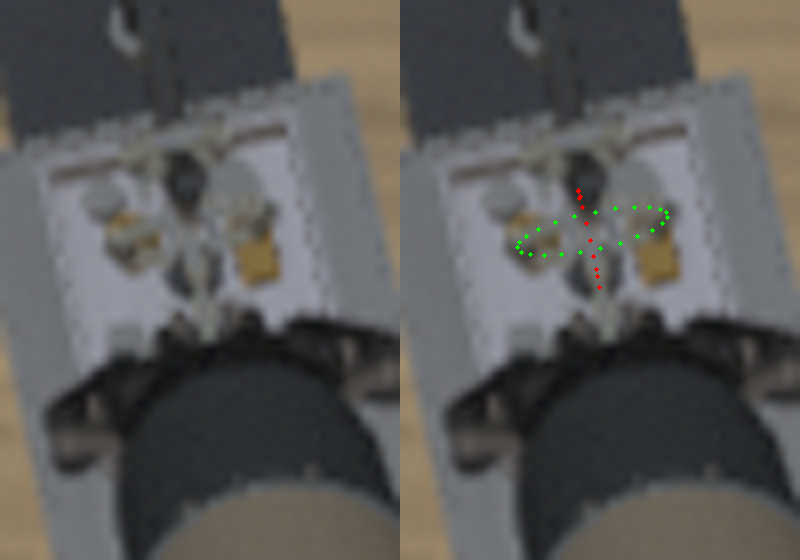

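The hook is through the ring, seen in the scene view with its tip at (215,375) inside the ring. I'll lower it 24 mm, short of the expected contact at 32 mm.

```bash
python3 -m inch '[[[0.001,0.001,0.002],[0,0,0],1],[[0.004,0.001,0.007],[0,0,0],1],[[0.008,0.001,0.0135],[0,0,0],1],[[0.011,0.001,0.019],[0,0,0],1],[[0.012,0.001,0.021],[0,0,0],1]]'; python3 -m inch '[[[0,0,0],[0,0,0],1],[[0,0,0],[0,0,0],1],[[0,0,0],[0,0,0],1],[[0,0,0],[0,0,0],1],[[0,0,0],[0,0,0],1]]'; python3 look.py p4
```

```text
time_s: 13.58
ee_pos: [0.5742, 0.1513, 0.1214]
eef_rot: [[-0.849, -0.203, 0.488], [-0.176, 0.979, 0.101], [-0.499, -0.001, -0.867]]
wrist_force: [-0.5, -0.0, -3.3]
grip_width: 0.0128
time_s: 14.2
ee_pos: [0.5746, 0.1518, 0.1225]
eef_rot: [[-0.848, -0.203, 0.489], [-0.176, 0.979, 0.102], [-0.5, 0.0, -0.866]]
wrist_force: [0.1, 0.1, -3.5]
grip_width: 0.013
crook [0.5966 0.1564 0.1889] F [ 0.11  0.08 -3.54] t 14.2
rel ring dx,dy,dz 0.0002 0.0029 -0.0151
```

View pics/p4_scene.png

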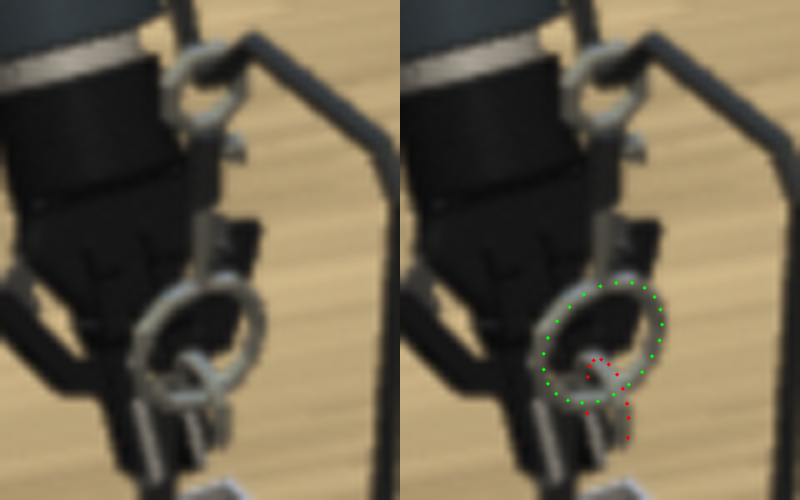

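The hook straddles the ring's bottom bar, with its tip in front at (218,440). From here I'll lower slowly and watch the force.

```bash
python3 -m inch '[[[0.0005,0,0.0009],[0,0,0],1],[[0.001,0,0.0017],[0,0,0],1],[[0.0015,0,0.0026],[0,0,0],1],[[0.0022,0,0.0038],[0,0,0],1],[[0.0025,0,0.0043],[0,0,0],1]]';  python3 -m inch '[[[0,0,0],[0,0,0],1],[[0,0,0],[0,0,0],1],[[0,0,0],[0,0,0],1],[[0,0,0],[0,0,0],1],[[0,0,0],[0,0,0],1]]'
```

```text
time_s: 15.12
ee_pos: [0.5745, 0.1516, 0.1172]
eef_rot: [[-0.848, -0.203, 0.489], [-0.176, 0.979, 0.101], [-0.5, -0.0, -0.866]]
wrist_force: [0.2, -0.6, -3.2]
grip_width: 0.0129
time_s: 15.75
ee_pos: [0.5746, 0.1518, 0.1174]
eef_rot: [[-0.848, -0.203, 0.489], [-0.176, 0.979, 0.102], [-0.5, 0.0, -0.866]]
wrist_force: [-0.2, -0.5, -4.0]
grip_width: 0.0127
```

```bash
python3 -m inch '[[[0.0002,0,0.0004],[0,0,0],1],[[0.0005,0,0.0009],[0,0,0],1],[[0.0008,0,0.0013],[0,0,0],1],[[0.001,0,0.0017],[0,0,0],1],[[0.001,0,0.0017],[0,0,0],1]]'
```

```text
time_s: 16.38
ee_pos: [0.5746, 0.1517, 0.1155]
eef_rot: [[-0.848, -0.203, 0.489], [-0.176, 0.979, 0.102], [-0.5, 0.0, -0.866]]
wrist_force: [-0.5, 0.4, -3.5]
grip_width: 0.0128
```

Crook is now at about 0.182. I'll keep going in 1 mm steps.

```bash
python3 -m inch '[[[0.0002,0,0.0003],[0,0,0],1],[[0.0003,0,0.0005],[0,0,0],1],[[0.0005,0,0.0009],[0,0,0],1],[[0.0005,0,0.0009],[0,0,0],1],[[0.0005,0,0.0009],[0,0,0],1]]'
```

```text
time_s: 17.0
ee_pos: [0.5749, 0.152, 0.1149]
eef_rot: [[-0.848, -0.204, 0.49], [-0.176, 0.979, 0.102], [-0.501, 0.0, -0.866]]
wrist_force: [0.6, 0.1, 0.3]
grip_width: 0.0127
```

```bash
python3 -m inch '[[[0.0002,0,0.0003],[0,0,0],1],[[0.0003,0,0.0005],[0,0,0],1],[[0.0005,0,0.0009],[0,0,0],1],[[0.0005,0,0.0009],[0,0,0],1],[[0.0005,0,0.0009],[0,0,0],1]]'
```

```text
time_s: 17.62
ee_pos: [0.5753, 0.1523, 0.1144]
eef_rot: [[-0.847, -0.204, 0.491], [-0.176, 0.979, 0.103], [-0.502, 0.001, -0.865]]
wrist_force: [-0.4, 0.2, 5.9]
grip_width: 0.0131
```

Contact felt: the wrist z force went from −3.5 to +5.9 N, so the link carries about 9 N. I'll ease back until the wrist reads near zero, which means the link carries roughly the tray's weight.

```bash
python3 -m inch '[[[-0.0001,0,-0.0002],[0,0,0],1],[[-0.0004,0,-0.0007],[0,0,0],1],[[-0.0004,0,-0.0007],[0,0,0],1],[[-0.0004,0,-0.0007],[0,0,0],1],[[-0.0004,0,-0.0007],[0,0,0],1]]'; python3 look.py p5
```

```text
time_s: 18.25
ee_pos: [0.5748, 0.1519, 0.1145]
eef_rot: [[-0.848, -0.204, 0.49], [-0.176, 0.979, 0.102], [-0.5, 0.0, -0.866]]
wrist_force: [-0.0, 0.2, 5.4]
grip_width: 0.0131
crook [0.5968 0.1565 0.1809] F [-0.    0.16  5.44] t 18.25
rel ring dx,dy,dz 0.0004 0.003 -0.0231
```

View pics/p5_scene.png

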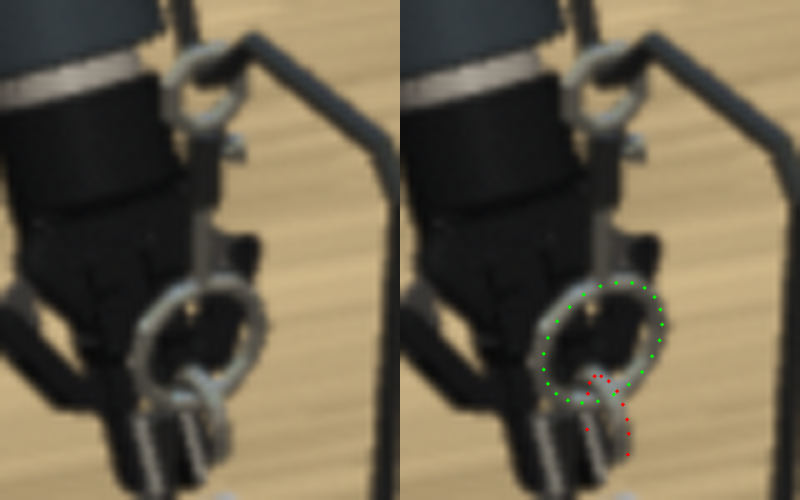

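View pics/p5_top.png

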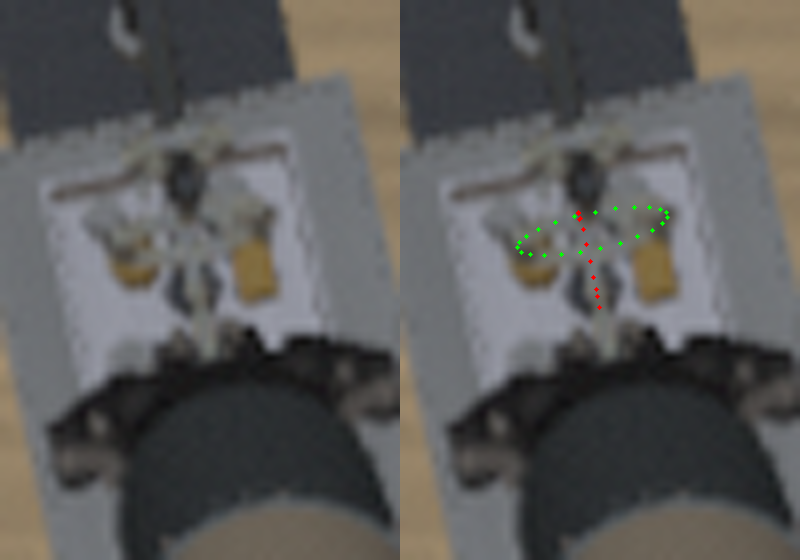

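```bash
python3 -m inch '[[[-0.0003,0,-0.0005],[0,0,0],1],[[-0.0003,0,-0.0005],[0,0,0],1],[[-0.0003,0,-0.0005],[0,0,0],1],[[-0.0003,0,-0.0005],[0,0,0],1],[[-0.0003,0,-0.0005],[0,0,0],1]]'
```

```text
time_s: 19.18
ee_pos: [0.5745, 0.1517, 0.1146]
eef_rot: [[-0.848, -0.203, 0.489], [-0.176, 0.979, 0.102], [-0.5, -0.0, -0.866]]
wrist_force: [0.8, -0.6, 3.5]
grip_width: 0.0126
```

```bash
python3 -m inch '[[[-0.0002,0,-0.0004],[0,0,0],1],[[-0.0002,0,-0.0004],[0,0,0],1],[[-0.0002,0,-0.0004],[0,0,0],1],[[-0.0002,0,-0.0004],[0,0,0],1],[[-0.0002,0,-0.0004],[0,0,0],1]]'
```

```text
time_s: 19.8
ee_pos: [0.5743, 0.1515, 0.1148]
eef_rot: [[-0.848, -0.203, 0.489], [-0.176, 0.979, 0.101], [-0.499, -0.0, -0.867]]
wrist_force: [0.0, 0.2, 0.0]
grip_width: 0.013
```

The wrist z force is now 0, so the link carries the tray's weight. Time to release.

```bash
python3 -m inch '[[[0,0,0],[0,0,0],0.8],[[0,0,0],[0,0,0],0.7],[[0,0,0],[0,0,0],0.6],[[0,0,0],[0,0,0],0.5],[[0,0,0],[0,0,0],0.4]]' 20; python3 look.py p6
```

```text
time_s: 20.42
ee_pos: [0.5745, 0.1517, 0.1151]
eef_rot: [[-0.848, -0.203, 0.489], [-0.176, 0.979, 0.102], [-0.5, 0.0, -0.866]]
wrist_force: [0.0, 0.0, 0.4]
grip_width: 0.0511
crook [0.5966 0.1563 0.1816] F [0.04 0.   0.43] t 20.425
rel ring dx,dy,dz 0.0002 0.0028 -0.0224
```

View pics/p6_scene.png

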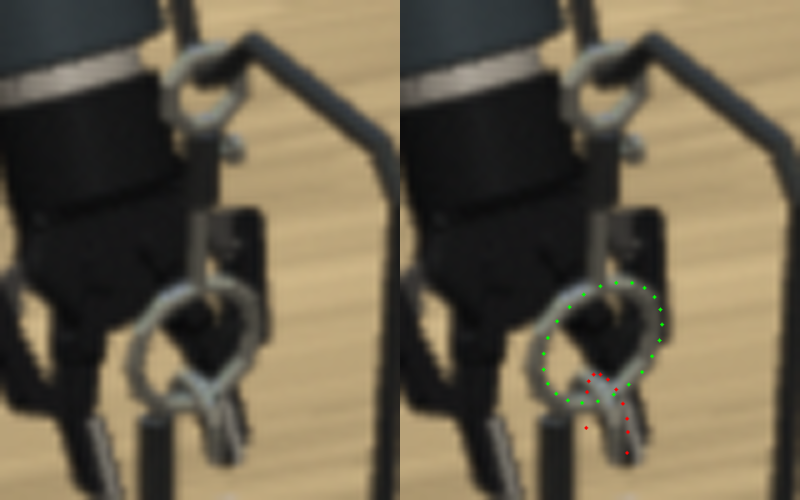

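Released. The tray hangs with its hook at (205,390) on the ring bar, and has turned slightly. I'll open fully and back off along the fingers.

```bash
python3 -m inch '[[[0,0,0],[0,0,0],0.2],[[0,0,0],[0,0,0],0],[[0,0,-0.001],[0,0,0],0],[[0,0,-0.004],[0,0,0],0],[[0,0,-0.01],[0,0,0],0]]'; python3 -m inch '[[[0,0,-0.006],[0,0,0],0],[[0,0,-0.02],[0,0,0],0],[[0,0,-0.04],[0,0,0],0],[[0,0,-0.06],[0,0,0],0],[[0,0,-0.075],[0,0,0],0]]'; python3 -m inch '[[[0,0,-0.015],[0,0,0],0],[[0,0,-0.035],[0,0,0],0],[[0,0,-0.055],[0,0,0],0],[[0,0,-0.07],[0,0,0],0],[[0,0,-0.075],[0,0,0],0]]'
python3 - <<'E'
from h import *
vs=[]
for k in range(2):
    c=cams.capture("scene")["image"]; vs.append(cv2.resize(c[160:340,250:390],None,fx=2.8,fy=2.8,interpolation=cv2.INTER_CUBIC))
    for _ in range(6): cams.capture("top")
cv2.imwrite("pics/q1.png",np.hstack(vs)); c=cams.capture("top")["image"]
cv2.imwrite("pics/q1t.png",cv2.resize(c[100:250,200:350],None,fx=4,fy=4,interpolation=cv2.INTER_CUBIC))
print(monitor.state()["wrist_force"],monitor.state()["time_s"])
E
```

```text
time_s: 21.35
ee_pos: [0.5694, 0.1505, 0.1239]
eef_rot: [[-0.848, -0.203, 0.489], [-0.176, 0.979, 0.101], [-0.499, -0.0, -0.866]]
wrist_force: [0.3, -0.0, -0.3]
grip_width: 0.0854
time_s: 21.98
ee_pos: [0.5325, 0.1434, 0.1901]
eef_rot: [[-0.848, -0.204, 0.49], [-0.176, 0.979, 0.103], [-0.501, 0.001, -0.866]]
wrist_force: [0.3, 0.5, -0.6]
grip_width: 0.0852
time_s: 22.6
ee_pos: [0.496, 0.1359, 0.2551]
eef_rot: [[-0.847, -0.204, 0.49], [-0.176, 0.979, 0.104], [-0.501, 0.002, -0.865]]
wrist_force: [0.1, 0.3, -0.0]
grip_width: 0.0854
[-0.31198623  0.24934513 -0.11123502] 23.35
```

View pics/q1.png

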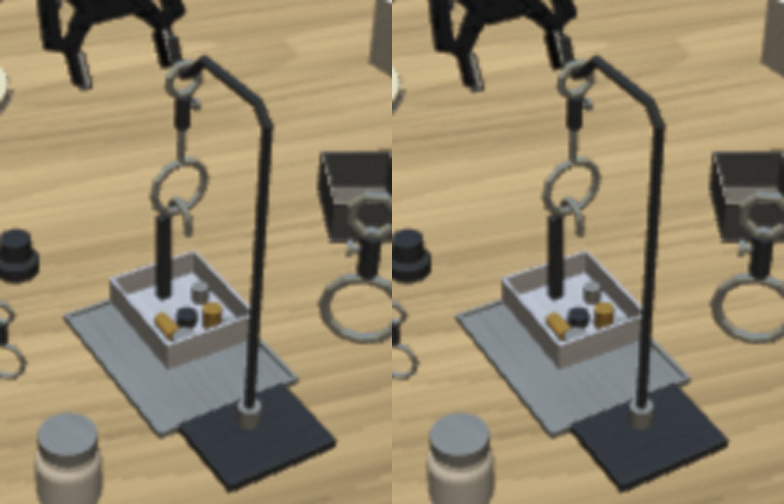

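View pics/q1t.png

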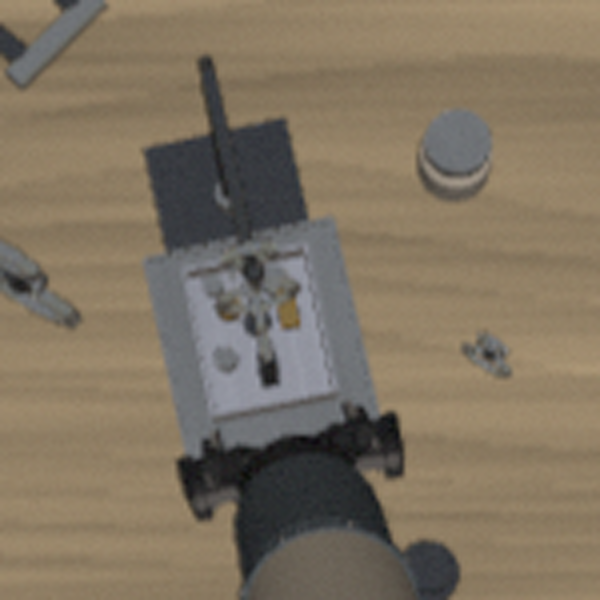

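The tray hangs level below the ring, with no visible motion between frames and the hand clear of it. I'll back off a little more, let it settle, and check for stillness.

```bash
python3 -m inch '[[[0,0,-0.01],[0,0,0],0],[[0,0,-0.025],[0,0,0],0],[[0,0,-0.04],[0,0,0],0],[[0,0,-0.048],[0,0,0],0],[[0,0,-0.05],[0,0,0],0]]' | head -1; for i in 1 2 3; do python3 -m inch '[[[0,0,0],[0,0,0],0],[[0,0,0],[0,0,0],0],[[0,0,0],[0,0,0],0],[[0,0,0],[0,0,0],0],[[0,0,0],[0,0,0],0]]' | head -1; done
python3 - <<'E'
from h import *
I=[cams.capture("scene")["image"][180:310,280:345].astype(float) for _ in range(16)]
print([round(np.abs(cv2.GaussianBlur(a-I[0],(5,5),0)).max(),1) for a in I[1:]])
# tray level & pose: mask centroid per capture
for _ in range(3):
    cams.capture("scene"); r=[d for d in cams.regions_of("scene","tray")]; print([np.round(d["rect"],1).tolist() for d in r])
cv2.imwrite("pics/q2.png",cv2.resize(cams.capture("scene")["image"][160:340,250:390],None,fx=3.3,fy=3.3,interpolation=cv2.INTER_CUBIC))
E
```

```text
time_s: 23.98
time_s: 24.6
time_s: 25.22
time_s: 25.85
[np.float64(1.2), np.float64(1.3), np.float64(1.5), np.float64(1.2), np.float64(1.2), np.float64(1.3), np.float64(1.4), np.float64(1.0), np.float64(1.2), np.float64(1.2), np.float64(1.3), np.float64(1.0), np.float64(1.2), np.float64(1.1), np.float64(1.2)]
[[287.2, 232.0, 334.8, 290.2], [129.6, 203.5, 170.0, 258.4], [304.2, 183.2, 324.9, 237.0]]
[[285.0, 230.2, 339.4, 290.9], [125.1, 203.7, 173.4, 254.6], [362.7, 215.2, 396.4, 245.2]]
[[284.1, 227.7, 336.2, 291.5], [124.4, 203.4, 172.8, 255.2]]
```

View pics/q2.png

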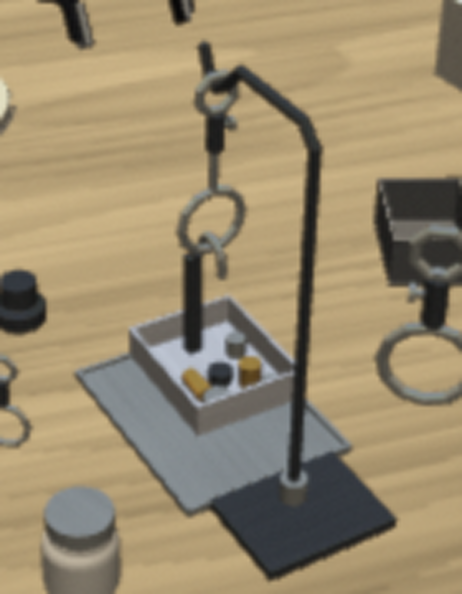

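The tray hangs still: differences between frames are only image noise. It is level, with its hook on the ring's bottom bar at (205,243) and the hand well clear. Handing in.

```bash
python3 -c "
from workcell import robot
print(robot.close_job())"
```

```text
the job is handed in; nothing more can be done
None
```

The tray farthest from the base now hangs by its hook in the big lower ring of the link on the stand, and the job is handed in; no verdict was reported.

- **Pick-up and fit:** I gripped the tray by its stem and lifted it level. The cameras put the ring centre at about 0.204 m, roughly 115 mm below the link's eye. I passed the hook through the ring and lowered it.
- **Weight transfer:** Contact came with the crook at about 0.181 m, as predicted. The wrist z force went from −3.5 N to a peak of about +5.9 N, so the link briefly carried about 9 N (limit 30 N). I eased back until the wrist read 0 N, so the link carried the tray's weight, then let go.
- **Last checks:** Across 16 frames the tray showed no motion beyond image noise. It looked level, about 46 mm above the bench going by the crook height. The hand was well clear with about 0 N on the wrist, and the link still hung on the stand's hook. The jar and coupling looked unmoved and I never went near the bin, but I measured none of the three. The clock was at about 27 s.
- **Disagreements:**
  - The scene camera placed things 2–4 mm lower in y than the top and wrist cameras, and showed the hook 2–3 mm off the predicted spot. I corrected by about 3 mm in y.
  - The tray turned slightly about the vertical when released, then settled.

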